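Spring-punch a drill mark through the jig's guide bush

TASK

Take the slim metal automatic centre punch out of the tool stand, put its point down through the guide bush of the marking jig onto the aluminium enclosure underneath, and press it straight down until its spring trips with a snap, easing off right then instead of ramming it against its stop (never push on the jig with more than 20 N). Then stand the punch upright in the free hole of the tool stand again, fully home, let go of it, and leave everything else where it is.

Things in the scene. Friction and masses are not known exactly. Their poses are not given: they have to be found in the camera images.
- punch: Automatic centre punch, bare metal, round, slim, 0.14 kg, 132 mm long, upright in a hole of the stand. Origin on its axis at the shoulder (barrel's lower end); z up along the axis. Barrel 16 mm across, z = 0 to 62 mm (grip here); cap 20 mm across, z = 65 to 80 mm, a brass tell-tale pin 6 mm across standing 2 mm out of it. Below the shoulder a sprung stem 8 mm across, 50 mm long, with a 6 mm cone.
- punch_tip (a point): The point, on the axis, 50 mm below the shoulder, sprung. Pressed, the force climbs from 2 to 3 N at touch to about 12 N after 6 to 8 mm of pushing; there the hammer trips with a snap and the force falls at once to about 7 N. Pushed on, it climbs again to 14 N at the hard stop some 5 mm further, then rises steeply. Let off, it springs out and re-arms.
- hammer (a joint): Height of the hammer and its tell-tale pin inside the punch, m: 0 armed, creeps to at most 0.0015 while the spring is loaded, jumps to 0.0048 when the punch trips, returns to 0 when let off.
- stand: Grey block bolted to the table, 60 (x) x 140 (y) x 56 (z) mm, origin at the centre of its underside. Two vertical through holes 11 mm across, with 2 mm chamfers, at y = +35 and -35 mm. A tool's stem goes into a hole and its shoulder rests on the block's top. One holds the punch, the other the driver, either way round; the stand may be left or right of the robot.
- stand_hole0 (a point): Centre of the mouth of the stand's hole at its y = +35 mm, on the top face 56 mm above the table.
- stand_hole1 (a point): Centre of the mouth of the stand's hole at its y = -35 mm, on the top face 56 mm above the table.
- jig: Marking jig fixed to the table: dark base 150 x 150 x 10 mm, origin at its underside's centre; an aluminium enclosure 104 x 84 mm on it; over that a bridge along y, 34 mm wide, on posts at y = +-62 mm, with a square steel guide block 34 x 34 x 14 mm in the middle. The enclosure's top lies 15 to 33 mm below the guide block's top; this differs from job to job and is not measured: feel for it.
- bush (a point): Centre of the mouth of the guide bush: a vertical through hole 11 mm across with a 2 mm chamfer in the guide block, on its top face, 82 mm above the table. z up.
- driver: Short nut driver with a thick black plastic handle (28 mm across, 95 mm tall) standing in the stand's other hole; origin on its axis at the handle's lower end. Not needed.
- board_a: Circuit board 110 x 66 mm with terminal blocks, 16 mm high, lying between stand and jig; origin centre of underside. Not needed.
- board_b: Second circuit board like it, at the far side of the table. Not needed.
- meter: Hand multimeter 80 x 165 mm, 46 mm high, lying at the far side; origin centre of underside. Not needed.
- spool: Solder spool 56 mm across, 40 mm high, at the far side; origin centre of underside. Not needed.
- tray: Black parts tray 100 x 140 x 30 mm at the left; origin centre of underside. Not needed.
- cup: White mug 72 mm across, 85 mm high, at the right; origin centre of underside. Not needed.
Mind the look-alikes: they are no part of the job. What is shaped like the driver but red is not meant.

How it is judged:
By the outcome, as a careful person would: the job done as asked, in the order asked, and still so for the second after the job is handed in, with the robot touching nothing.
It also fails if it takes over 72 s, if anything falls off the work surface, if the arm or the gripper's body presses on something with over 40 N, if the wrist force passes 120 N, or if a joint passes its speed limit or range.

ROBOT

A 6-joint arm with a two-finger parallel gripper is mounted at the origin on the work surface. World frame = base frame: x ahead of the robot, y to its left, z up, the work surface at z = 0. Lengths are in m, angles in degrees, forces in N, time in s.
With the tool pointing down it reaches from about 0.4 to 0.825 m from the base axis. Payload 7 kg.
Tool frame: the origin (TCP) lies at the very end of the fingers, on their centre line; the grasp point (between the pads) lies 19 mm behind it; z points along the fingers, y is the line along which they close (so a half turn about z gives the same grasp; the last joint's range is limited). The gripper opens to 88 mm and grips with 3 to 60 N. Pads are 19 mm wide; open, the fingers measure 130 mm over their backs; the gripper's body (78 mm by 193 mm) begins 47 mm behind the grasp point.
Start: joints at [-57.29, 20.546, 0.682, 0, -70.136, -16.507], TCP at [0.188, -0.648, 0.227] pointing down, gripper open.
Joint ranges: [-176.03, 176.03], [-82.01, 121.73], [-58.28, 71.71], [-173.87, 95.51], [-174.79, -0.11], [-173.66, 173.66]. Speed limits (degrees/s): [136.94, 136.94, 172.46, 180, 180, 180].

INTERFACE

Orientations are given as [roll, pitch, yaw] about the fixed x, y, z axes, in that order (R = Rz(yaw) Ry(pitch) Rx(roll)).
In Python, from plant import ctrl gives the robot as it stands.
- The arm moves only by the tool carry_out, never from a script. Its argument "deltas" is a list that holds one entry, the list of rows, each a list of 5 numbers: the shift along the tool's x, y, z scaled (see below), then the turn about the tool's z scaled (see below), then the opening, from -1 (shut) to 1 (fully open). A call has 1 to 5 rows; each row is the pose to reach, as a shift and turn from the pose commanded when the call began, along the tool's axes at that moment, turning the shorter way round; what a row does not reach only later rows make up. The controller multiplies each number of a shift by 20 cm and each number of a turn by 2 pi rad. A row lasts 1/10 s, in which the tool goes at most 50 mm and 8.59 degrees, less where a joint would pass 70% of its speed; a pose out of reach is approached as far as the arm can. A call with a number of a shift or a turn outside -1 to 1 is refused whole. A call with a gripper value outside its range is refused whole. The fingers move at their own pace and stop on an object; the grip force is fixed at half the most. Time passes only in rows, so rows that repeat a pose let the fingers close. It gives the time, the measured TCP pose, the force, the opening and the grip force at its end, in the units of the state.
- ctrl.get_obs(): the state, without advancing time (a new reading comes with each control period).
- ctrl.snapshot(name): name is "scene" or "side" or "wrist"; returns a dict with "color" (480x640x3 uint8, red, green, blue), "camera_matrix" (3x3 intrinsics, pixels), "R" (3x3) and "t" (3): a world point X has camera coordinates R X + t. Camera axes: x right, y down, z forward; pixel columns grow to the right and rows downward; lengths in m; the calibration is good to about 2 mm. A picture is of the moment at which its call begins. There is no depth.
- ctrl.close_job(): hands the job in; it is judged then, once.
Trained networks look in a picture, given as the dict that the camera call returned (one of the last four; its "shot" number tells which), for a name from the list of things; names that differ only in an ending like _2 or _b are one class to them, and where a whole thing is asked for, a point or a joint stands for the part that bears it (a point fixed in the world has none). Each returns a list of dicts, best first, with "p" (0 to 1); they miss things now and then, are a little off and sometimes report something else, mostly with a low value. They report only what shows in the picture. A call takes as long as a camera call. They do not tell look-alikes from the thing itself.
- ctrl.search_frame(picture, name): "centre" ([column, row] in pixels, amid what is visible of it).
- ctrl.silhouettes(picture, name): "mask" (480x640 bool, what is visible of it) and "centre" ([column, row] in pixels, amid what is visible of it).
- ctrl.spot_point(picture, name): "centre" ([column, row] in pixels: a listed point, or the origin of a listed thing).
The state is a dict: "clock": time; "joint_pos": joint angles; "qvel": joint speeds; "tau": joint torques, N m; "tool_pos": TCP position; "orientation": TCP orientation; "force": force on the tool from outside, world axes, zero at the start; "moment": the same for the moment, N m; "opening": finger opening in m; "gripper_force": force on a finger pad.
Only numpy, scipy, OpenCV 4.12 (cv2) and the standard library are available. Lean on these libraries where they do the work, as an engineer would, in place of code of your own. Each camera call takes 0.05 s, during which the arm holds its last target. There are 200 camera calls.

## Working session

There is one attempt and no reset: what is moved stays moved. The work goes in short steps, Python scripts to look and compute and a tool call to move; the robot and the scene stay as the last step left them, time stands still between calls to the robot, and variables do not carry over. Pictures are saved under pics/ and viewed, at most 10 in all, crops included, and the job is handed in when it is done.

Besides the shell and the picture viewer there is one more tool, called after "Emit:" in YAML: its name, and indented under it one key for each argument. carry_out: Moves the arm, as the interface text tells. Its arguments: {"type":"object","properties":{"deltas":{"type":"array"}},"required":["deltas"]}

```bash
mkdir -p pics
cat > h.py <<'E'
import numpy as np, cv2
from plant import ctrl
def save(p,n): cv2.imwrite('pics/'+n,cv2.cvtColor(p['color'],cv2.COLOR_RGB2BGR))
def ray(p,uv):
    K,R,t=map(np.array,(p['camera_matrix'],p['R'],p['t']))
    d=R.T@np.linalg.solve(K,[uv[0],uv[1],1.]); return -R.T@t,d/np.linalg.norm(d)
def tri(rs):
    A=sum(np.eye(3)-np.outer(d,d) for c,d in rs); b=sum((np.eye(3)-np.outer(d,d))@c for c,d in rs)
    x=np.linalg.solve(A,b); return x,[np.linalg.norm((np.eye(3)-np.outer(d,d))@(x-c)) for c,d in rs]
def atz(p,uv,z):
    c,d=ray(p,uv); return c+d*(z-c[2])/d[2]
E
python3 - <<'E'
from h import *
P={n:ctrl.snapshot(n) for n in('scene','side')}
for n,p in P.items():
    save(p,n+'0.png')
R={}
for k in ['punch','punch_tip','hammer','stand','stand_hole0','stand_hole1','bush','jig','driver','board_a']:
    for n,p in P.items():
        r=ctrl.spot_point(p,k); R[k,n]=r
        print(k,n,[(np.round(q['centre'],1).tolist(),round(q['p'],2)) for q in r[:4]])
    try:
        x,e=tri([ray(P[n],R[k,n][0]['centre']) for n in P]);print('   ',x.round(4),np.round(e,4))
    except Exception as ex: print(ex)
for n,p in P.items(): print(n,-np.array(p['R']).T@p['t'])
o=ctrl.get_obs();print(o)
E
```

```text
punch scene [([377.2, 260.2], 0.58)]
punch side [([290.9, 275.3], 0.71)]
    [0.5632 0.1523 0.0541] [0.0057 0.0057]
punch_tip scene []
punch_tip side []
list index out of rangeTraceback (most recent call last):
  File "<stdin>", line 8, in <module>
ValueError: it knows: board, bush, cup, driver, jig, meter, punch, punch_tip, spool, stand, stand_hole, tray
```

Run:
```python
from h import *
P={n:ctrl.snapshot(n) for n in('scene','side')}
R={}
for k in ['punch','stand','stand_hole0','bush','jig','driver','board_a']:
    for n,p in P.items():
        try: r=ctrl.spot_point(p,k)
        except ValueError as e: print(e);r=[]
        R[k,n]=r
        print(k,n,[(np.round(q['centre'],1).tolist(),round(q['p'],2)) for q in r[:4]])
    try:
        x,e=tri([ray(P[n],R[k,n][0]['centre']) for n in P]);print('   ',x.round(4),np.round(e,4))
    except Exception as ex: print(ex)
for n,p in P.items(): print(n,-np.array(p['R']).T@p['t'])
o=ctrl.get_obs();print(o)
```

```text
punch scene [([378.9, 257.3], 0.64)]
punch side [([226.1, 269.1], 0.74), ([287.4, 280.0], 0.57)]
    [0.6469 0.2331 0.1204] [0.0403 0.0403]
stand scene [([388.8, 275.1], 0.77), ([338.2, 324.4], 0.23)]
stand side [([284.4, 308.7], 0.59)]
    [ 0.5457  0.1879 -0.0062] [0.0043 0.0043]
stand_hole0 scene [([380.8, 257.4], 0.94), ([399.4, 265.5], 0.76)]
stand_hole0 side [([273.0, 291.8], 0.86), ([286.8, 278.0], 0.56)]
    [0.566  0.1833 0.0491] [0.0234 0.0234]
bush scene [([276.5, 207.3], 0.72), ([276.4, 229.8], 0.4), ([399.7, 266.7], 0.24)]
bush side [([363.7, 213.7], 0.61)]
    [ 0.5767 -0.1645  0.0878] [0.0028 0.0028]
jig scene [([276.3, 232.0], 0.71), ([340.1, 325.0], 0.5), ([400.9, 264.6], 0.21)]
jig side [([363.5, 238.5], 0.97)]
    [ 0.5808 -0.1695  0.0023] [0.0065 0.0065]
driver scene [([428.2, 250.7], 0.78), ([436.3, 291.6], 0.6), ([403.8, 262.8], 0.52)]
driver side [([236.6, 319.7], 0.9), ([271.9, 295.0], 0.69), ([302.4, 317.3], 0.68)]
    [0.5255 0.3104 0.0865] [0.0463 0.0463]
board_a scene [([348.5, 230.3], 0.67), ([273.2, 292.0], 0.58)]
board_a side [([279.2, 238.4], 0.73), ([356.5, 280.4], 0.58)]
    [0.6142 0.109  0.1406] [0.0199 0.0199]
scene [1.56006983 0.68773575 1.12047005]
side [-0.1922399   0.93777304  0.78644082]
{'clock': 1.1, 'joint_pos': array([-5.72898077e+01,  2.05462292e+01,  6.81442936e-01,  8.84252725e-05,
       -7.01336021e+01, -1.65057352e+01]), 'qvel': array([ 0.0232418 , -0.06319505,  0.07162778,  0.00314888, -0.01247711,
       -0.02971084]), 'tau': array([-9.48477691e-05, -5.82394981e+01,  2.93303615e+01,  7.00271174e+00,
        1.23551619e-02,  1.31869973e-05]), 'tool_pos': array([ 0.18833747, -0.64818086,  0.22655908]), 'orientation': array([-1.79998431e+02,  3.78160788e-04, -1.63795513e+02]), 'force': array([-0.643436  ,  0.14187565,  0.03470092]), 'moment': array([-0.01192578,  0.01762402,  0.05450077]), 'gripper_force': 0.0, 'opening': 0.08731468031915644}
```

View pics/scene0.png

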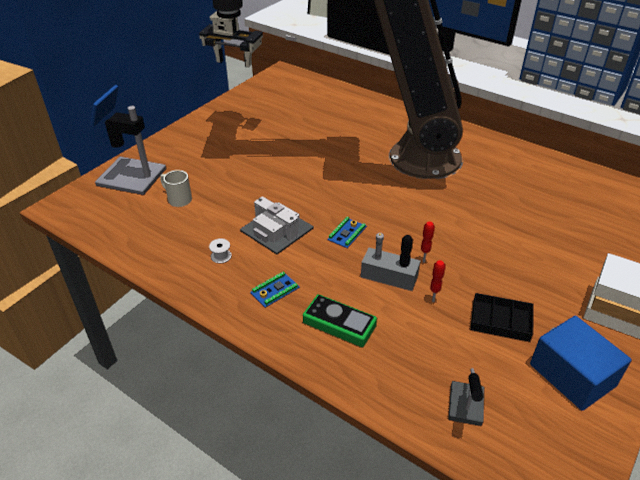

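View pics/side0.png

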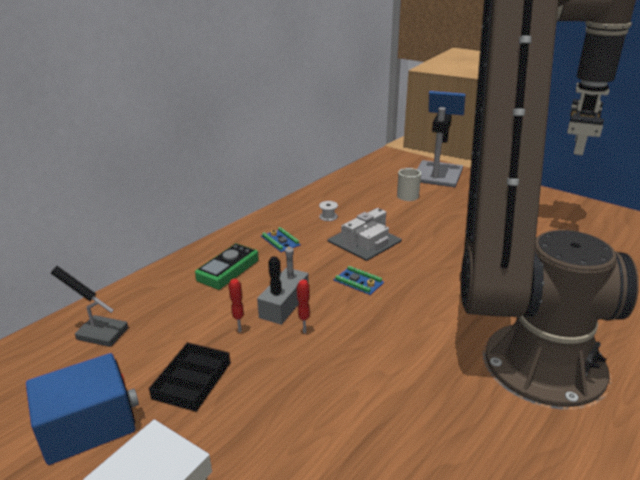

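```bash
cat >> h.py <<'E'
def plan(target,yaw,base=None):
    o=ctrl.get_obs(); p=o['tool_pos'] if base is None else base[0]; y0=o['orientation'][2] if base is None else base[1]
    c,s=np.cos(np.radians(y0)),np.sin(np.radians(y0)); d=np.array(target)-p
    dy=(y0-yaw+90)%180-90
    return np.round([(c*d[0]+s*d[1])/.2,(s*d[0]-c*d[1])/.2,-d[2]/.2,dy/360],4), dy
E
python3 - <<'E'
from h import *
P={n:ctrl.snapshot(n) for n in('scene','side')}
T=lambda a,b: tri([ray(P['scene'],a),ray(P['side'],b)])
for nm,a,b in [('hole punch',(380.8,257.4),(286.8,278)),('hole driver',(399.4,265.5),(273,291.8)),('red1 foot',(424.5,262),(304,333)),('red2 foot',(433.5,302),(239.5,331)),('bush',(276.5,207.3),(363.7,213.7)),('redswap',(424.5,262),(239.5,331))]:
    x,e=T(a,b);print(nm,x.round(4),np.round(e,4))
for n,p in P.items():
    for q in ctrl.silhouettes(p,'punch')[:2]:
        v,u=np.nonzero(q['mask']);print(n,q['p'],q['centre'],u.min(),u.max(),v.min(),v.max(),len(u))
a=cv2.resize(P['scene']['color'][210:310,340:460],(480,400),interpolation=2)
b=cv2.resize(P['scene']['color'][180:260,230:320],(320,284),interpolation=2)
c=np.zeros((400,800,3),np.uint8);c[:,:480]=a;c[:284,480:]=b
save({'color':c},'crop1.png')
print(plan((.577,-.165,.30),-90),plan((.577,-.165,.30),-163.8))
E
```

```text
hole punch [0.5594 0.1641 0.06  ] [0.0007 0.0007]
hole driver [0.5529 0.2168 0.0538] [0.0021 0.0021]
red1 foot [ 0.4465  0.2367 -0.0021] [0.0014 0.0014]
red2 foot [ 0.5623  0.3234 -0.0018] [0.0023 0.0023]
bush [ 0.5767 -0.1645  0.0878] [0.0028 0.0028]
redswap [0.528  0.3053 0.0493] [0.0444 0.0444]
scene 0.7 [377.8, 244.6] 375 383 233 259 180
side 0.53 [287.7, 261.1] 285 294 247 278 225
side 0.17 [273.6, 275.8] 267 281 256 295 425
(array([-2.5403,  1.7776, -0.367 , -0.205 ]), np.float64(-73.79589740215604)) (array([-2.5403,  1.7776, -0.367 ,  0.    ]), np.float64(0.004102597843967715))
```

View pics/crop1.png

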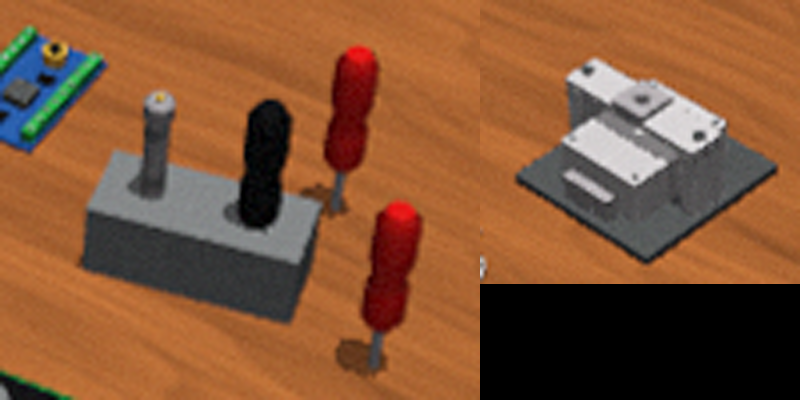

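Emit:
carry_out:
  deltas:
    - [[-0.2, 0.14, -0.03, 0, 1], [-0.4, 0.28, -0.06, 0, 1], [-0.6, 0.42, -0.09, 0, 1], [-0.8, 0.56, -0.12, 0, 1], [-1.0, 0.7, -0.15, 0, 1]]

```text
clock: 1.8
tool_pos: [0.3422, -0.4564, 0.257]
orientation: [-180.0, 0.0, -163.8]
force: [0.2, -1.3, 0.3]
opening: 0.0875
gripper_force: 0.0
```

Emit:
carry_out:
  deltas:
    - [[-0.2, 0.14, -0.03, -0.02, 1], [-0.4, 0.28, -0.06, -0.04, 1], [-0.6, 0.42, -0.09, -0.06, 1], [-0.8, 0.56, -0.12, -0.08, 1], [-1.0, 0.7, -0.15, -0.1, 1]]

```text
clock: 2.3
tool_pos: [0.4952, -0.2659, 0.2872]
orientation: [-180.0, 0.0, -127.5]
force: [1.2, -0.3, 0.4]
opening: 0.0876
gripper_force: 0.0
```

Run:
```python
from h import *
o=ctrl.get_obs();print(o['clock'],o['tool_pos'],o['orientation'],o['force'],plan((.53,-.165,.3),-90))
p=ctrl.snapshot('wrist');save(p,'w1.png')
print(-np.array(p['R']).T@p['t'],np.array(p['R']).round(3).tolist())
for r in ctrl.spot_point(p,'bush')[:3]: print(r,atz(p,r['centre'],.082))
```

```text
2.3 [ 0.49524745 -0.26587818  0.28724835] [-1.79956215e+02  1.96925099e-02 -1.27491915e+02] [ 1.16881089 -0.27252925  0.35031148] (array([-0.506 ,  0.1691, -0.0638, -0.1041]), np.float64(-37.49191469311141))
[ 0.45243712 -0.32195318  0.44564452] [[-0.794, 0.609, -0.001], [0.587, 0.765, 0.265], [0.162, 0.21, -0.964]]
{'centre': [315.6, 326.1], 'p': 0.92} [ 0.56993853 -0.17254259  0.082     ]
```

Emit:
carry_out:
  deltas:
    - [[-0.17, 0.06, -0.02, -0.02, 1], [-0.34, 0.11, -0.04, -0.04, 1], [-0.5, 0.17, -0.06, -0.06, 1], [-0.5, 0.17, -0.06, -0.08, 1], [-0.5, 0.17, -0.06, -0.1, 1]]

```text
clock: 2.9
tool_pos: [0.529, -0.167, 0.2988]
orientation: [-180.0, 0.0, -91.4]
force: [0.2, 0.5, 0.6]
opening: 0.0876
gripper_force: 0.0
```

Run:
```python
from h import *
o=ctrl.get_obs();print(o['clock'],o['tool_pos'],o['orientation'])
p=ctrl.snapshot('wrist')
print(-np.array(p['R']).T@p['t'])
for r in ctrl.spot_point(p,'bush')[:3]: print(r,atz(p,r['centre'],.082))
print(plan((.55,.08,.30),-90))
np.savez('wj.npz',c=ray(p,ctrl.spot_point(p,'bush')[0]['centre']))
```

```text
2.9 [ 0.52895816 -0.16698464  0.29875026] [-1.79978534e+02  2.32746292e-03 -9.14297035e+01]
[ 0.52760031 -0.23773558  0.45713369]
{'centre': [272.0, 202.8], 'p': 0.95} [ 0.57237044 -0.17056128  0.082     ]
(array([-1.2414, -0.0701, -0.0068, -0.0047]), np.float64(-1.690310761926881))
```

Emit:
carry_out:
  deltas:
    - [[-0.2, -0.02, 0, 0, 1], [-0.4, -0.03, 0, 0, 1], [-0.6, -0.04, 0, 0, 1], [-0.8, -0.06, 0, 0, 1], [-1.0, -0.07, 0, 0, 1]]

```text
clock: 3.55
tool_pos: [0.549, 0.0326, 0.2987]
orientation: [-180.0, 0.0, -92.1]
force: [0.5, 0.3, -0.1]
opening: 0.088
gripper_force: 0.0
```

```bash
cat >> h.py <<'E'
import json,os
def look(tag,names,draw=True):
    o=ctrl.get_obs();p=ctrl.snapshot('wrist')
    print(o['clock'],o['tool_pos'].round(4),o['orientation'].round(2),o['force'].round(2))
    if draw: save(p,tag+'.png')
    for k in names:
        for r in ctrl.spot_point(p,k)[:3]:
            c,d=ray(p,r['centre']); x=c+d*((.082 if k=='bush' else .056)-c[2])/d[2]
            print(k,round(r['p'],2),np.round(r['centre'],1),'at z:',x.round(4))
            open('rays.txt','a').write(json.dumps([tag,k,r['p'],list(c),list(d)])+'\n')
    return p
E
python3 - <<'E'
from h import *
p=look('w2',['punch','stand_hole','driver','stand'])
print(plan((.56,.16,.30),-90))
E
```

```text
3.55 [0.549  0.0326 0.2987] [-179.98    0.    -92.1 ] [ 0.5   0.32 -0.06]
punch 0.59 [310.7 313.5] at z: [0.5617 0.1559 0.056 ]
stand_hole 0.83 [327.5 366.4] at z: [0.5455 0.2215 0.056 ]
stand_hole 0.63 [312.5 311.9] at z: [0.5597 0.1541 0.056 ]
driver 0.95 [332.4 363.4] at z: [0.5399 0.2179 0.056 ]
driver 0.92 [414.5 363.9] at z: [0.4478 0.2219 0.056 ]
stand 0.72 [327.4 315.5] at z: [0.5437 0.1589 0.056 ]
(array([-0.6452, -0.0341, -0.0077, -0.0053]), np.float64(-1.9186735081260764))
```

View pics/w2.png

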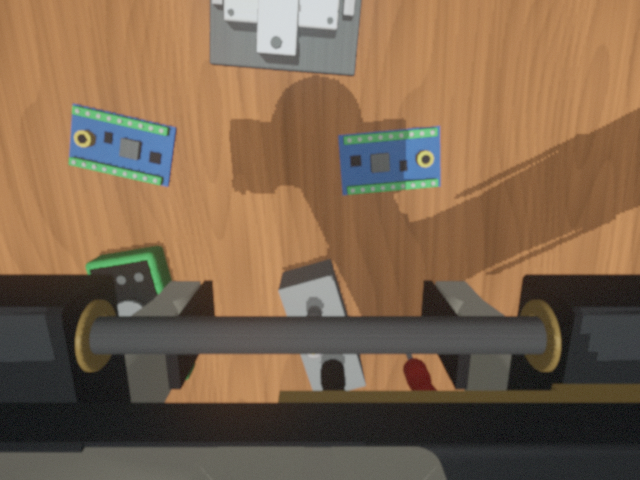

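Run:
```python
from h import *
print(plan((.545,.10,.28),-78))
```

```text
(array([-0.3428,  0.0308,  0.0923, -0.0387]), np.float64(-13.918673508126076))
```

Emit:
carry_out:
  deltas:
    - [[-0.17, 0.015, 0.05, -0.02, 1], [-0.34, 0.03, 0.09, -0.039, 1], [-0.34, 0.03, 0.09, -0.039, 1]]

```text
clock: 4.1
tool_pos: [0.5447, 0.1007, 0.2793]
orientation: [179.9, 0.0, -77.6]
force: [0.3, -0.3, -0.1]
opening: 0.0878
gripper_force: 0.0
```

Run:
```python
from h import *
p=look('w3',['punch','stand_hole','driver'])
for q in ctrl.silhouettes(p,'punch')[:2]:
    v,u=np.nonzero(q['mask']);print(q['p'],q['centre'],u.min(),u.max(),v.min(),v.max(),len(u))
save({'color':cv2.resize(p['color'][150:350,200:440],(720,600),interpolation=2)},'w3c.png')
print(plan((.5605,.155,.24),-78))
```

```text
4.1 [0.5447 0.1007 0.2793] [ 1.7991e+02  1.0000e-02 -7.7630e+01] [ 0.32 -0.33 -0.11]
punch 0.62 [292.  254.1] at z: [0.559 0.155 0.056]
stand_hole 0.81 [295.1 318.1] at z: [0.5421 0.2223 0.056 ]
driver 0.89 [264. 384.] at z: [0.5594 0.3063 0.056 ]
driver 0.59 [297.2 315.5] at z: [0.5406 0.2189 0.056 ]
0.68 [289.8, 275.1] 276 301 248 292 843
(array([-2.602e-01, -1.332e-01,  2.048e-01,  2.000e-04]), np.float64(0.08070617909491773))
```

View pics/w3c.png

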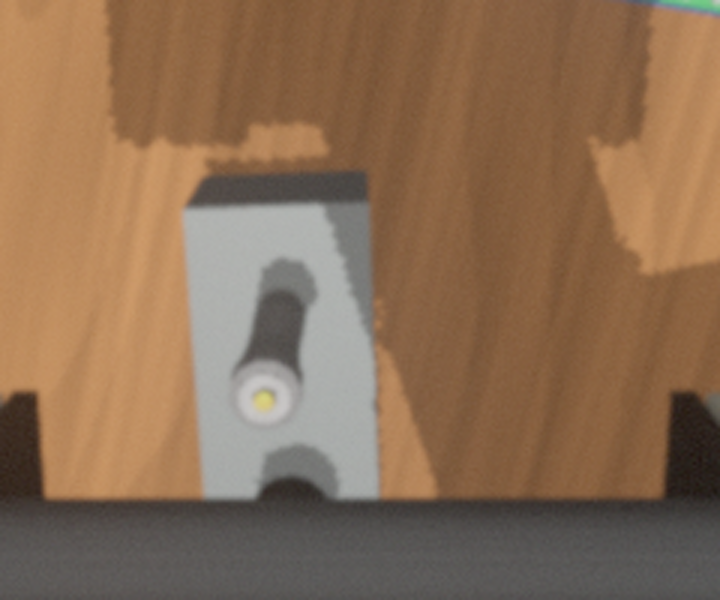

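Run:
```python
from h import *
p=ctrl.snapshot('wrist')
print(atz(p,(287.4,283.0),.138))
# stand-top corners in crop: near-edge corners (185,207),(367,202)
for a in [(185,207),(367,202),(203,495),(379,495)]: print(atz(p,(200+a[0]/3-.3,150+a[1]/3-.3),.056))
```

```text
[0.55939453 0.15122213 0.138     ]
[0.59641739 0.12423894 0.056     ]
[0.53926205 0.11029949 0.056     ]
[0.57268871 0.22321606 0.056     ]
[0.5132742  0.21046472 0.056     ]
```

Run:
```python
from h import *
print(plan((.5594,.1512,.18),-76.2))
```

```text
(array([-0.2423, -0.1238,  0.5049, -0.0047]), np.float64(-1.7026509734498916))
```

Emit:
carry_out:
  deltas:
    - [[-0.12, -0.06, 0.1, -0.005, 1], [-0.24, -0.124, 0.25, -0.005, 1], [-0.242, -0.124, 0.4, -0.005, 1], [-0.242, -0.124, 0.5, -0.005, 1], [-0.242, -0.124, 0.5, -0.005, 1]]

```text
clock: 4.9
tool_pos: [0.5576, 0.151, 0.1777]
orientation: [179.7, -0.1, -76.1]
force: [-0.0, -0.3, 0.7]
opening: 0.0877
gripper_force: 0.0
```

Run:
```python
from h import *
p=look('w4',['punch','stand_hole'])
print(plan((.5594,.1512,.08),-76.2))
```

```text
4.9 [0.5576 0.151  0.1777] [ 1.797e+02 -7.000e-02 -7.606e+01] [-0.02 -0.34  0.75]
punch 0.63 [316.4 233.4] at z: [0.558  0.1532 0.056 ]
punch 0.55 [317.3 322.6] at z: [0.5405 0.2211 0.056 ]
stand_hole 0.85 [315.1 326.6] at z: [0.5413 0.2247 0.056 ]
stand_hole 0.65 [314.2 237.6] at z: [0.5587 0.1566 0.056 ]
(array([0.0035, 0.0041, 0.5102, 0.0006]), np.float64(0.20093611639840958))
```

View pics/w4.png

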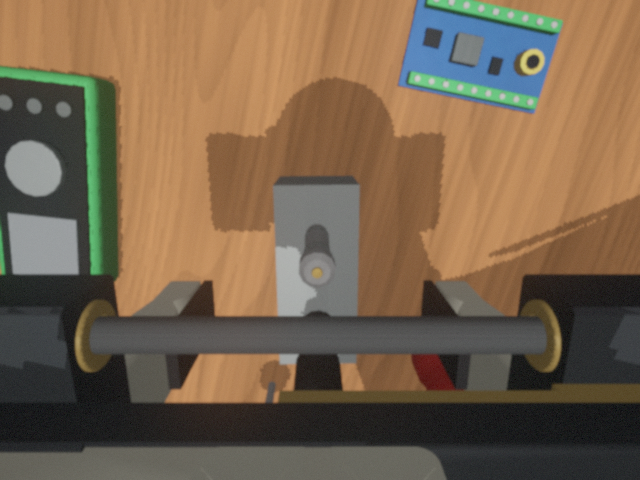

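Emit:
carry_out:
  deltas:
    - [[0.003, 0.004, 0.15, 0, 1], [0.003, 0.004, 0.3, 0, 1], [0.003, 0.004, 0.42, 0, 1], [0.003, 0.004, 0.5, 0, 1], [0.003, 0.004, 0.5, 0, 1]]

```text
clock: 5.55
tool_pos: [0.5582, 0.151, 0.08]
orientation: [179.9, -0.0, -76.0]
force: [-0.2, -0.8, -0.2]
opening: 0.0876
gripper_force: 0.0
```

Emit:
carry_out:
  deltas:
    - [[0, 0, 0, 0, 1]]

```text
clock: 5.65
tool_pos: [0.5595, 0.1518, 0.0821]
orientation: [-179.9, 0.0, -76.0]
force: [0.3, -0.3, 0.5]
opening: 0.0877
gripper_force: 0.0
```

Run:
```python
from h import *
p=look('w5',[])
pt=atz
K,R,t=map(np.array,(p['camera_matrix'],p['R'],p['t']))
print(plan((.5594,.1512,.08),-76.2))
```

```text
5.65 [0.5595 0.1518 0.0821] [-1.7989e+02  1.0000e-02 -7.5960e+01] [ 0.31 -0.3   0.48]
(array([0.0035, 0.0024, 0.0122, 0.0007]), np.float64(0.24649790594300214))
```

Emit:
carry_out:
  deltas:
    - [[0, 0, 0, 0, -1], [0, 0, 0, 0, -1], [0, 0, 0, 0, -1], [0, 0, 0, 0, -1], [0, 0, 0, 0, -1]]

```text
clock: 6.2
tool_pos: [0.5585, 0.1516, 0.0807]
orientation: [-180.0, 0.0, -76.0]
force: [-0.0, -0.0, 0.1]
opening: 0.0529
gripper_force: 0.0
```

Emit:
carry_out:
  deltas:
    - [[0, 0, 0, 0, -1], [0, 0, 0, 0, -1], [0, 0, 0, 0, -1]]

```text
clock: 6.5
tool_pos: [0.5585, 0.1516, 0.0805]
orientation: [180.0, -0.0, -76.0]
force: [0.2, 0.3, -0.0]
opening: 0.0294
gripper_force: 0.0
```

Emit:
carry_out:
  deltas:
    - [[0, 0, 0, 0, -1], [0, 0, 0, 0, -1], [0, 0, 0, 0, -1], [0, 0, 0, 0, -1], [0, 0, 0, 0, -1]]

```text
clock: 7.0
tool_pos: [0.5585, 0.1516, 0.0805]
orientation: [180.0, 0.0, -76.0]
force: [-0.4, 0.1, -0.0]
opening: 0.018
gripper_force: 30.0
```

Run:
```python
from h import *
o=ctrl.get_obs();print(o)
```

```text
{'clock': 7.0, 'joint_pos': array([ 3.45425631e+01,  1.93485003e+01, -2.22569681e+01, -1.13966294e-03,
       -4.83964129e+01, -2.04979112e+01]), 'qvel': array([-0.11861241,  0.09505524, -0.03950979, -0.04436833, -0.01014976,
        0.00088087]), 'tau': array([ 1.58761322e-03, -5.08396983e+01,  2.34821355e+01,  5.63588083e+00,
        1.26969061e-02,  1.22556794e-04]), 'tool_pos': array([0.55845515, 0.15158325, 0.080549  ]), 'orientation': array([ 1.79997939e+02,  1.39420660e-04, -7.59561048e+01]), 'force': array([-0.43006767,  0.05749719, -0.03300642]), 'moment': array([0.01306899, 0.14019778, 0.00589703]), 'gripper_force': 29.99911412363872, 'opening': 0.018012104832266066}
```

Emit:
carry_out:
  deltas:
    - [[0, 0, 0, 0, -1], [0, 0, 0, 0, -1]]

```text
clock: 7.2
tool_pos: [0.5584, 0.1515, 0.0805]
orientation: [180.0, -0.0, -76.0]
force: [-0.4, 0.2, -0.6]
opening: 0.0182
gripper_force: 30.0
```

Emit:
carry_out:
  deltas:
    - [[0, 0, -0.05, 0, -1], [0, 0, -0.15, 0, -1], [0, 0, -0.3, 0, -1], [0, 0, -0.45, 0, -1], [0, 0, -0.6, 0, -1]]

```text
clock: 7.7
tool_pos: [0.5582, 0.1514, 0.2023]
orientation: [180.0, 0.0, -76.0]
force: [0.4, 0.3, -1.4]
opening: 0.0178
gripper_force: 30.0
```

Run:
```python
from h import *
P={n:ctrl.snapshot(n) for n in('scene','side','wrist')}
o=ctrl.get_obs();print(o['tool_pos'],o['orientation'],o['opening'],o['force'],o['moment'])
for n,p in P.items():
    for k in ['punch','punch_tip']:
        print(n,k,[(np.round(q['centre'],1),round(q['p'],2)) for q in ctrl.spot_point(p,k)[:3]])
    K,R,t=map(np.array,(p['camera_matrix'],p['R'],p['t']))
    x=R@o['tool_pos']+t; print(n,'tcp px',(K@x/x[2])[:2]);
    for dz in (-.024,-.074):
        x=R@(o['tool_pos']+[0,0,dz])+t; print(dz,(K@x/x[2])[:2])
save(P['wrist'],'w6.png')
a=[]
for n in ('scene','side'):
    p=P[n];K,R,t=map(np.array,(p['camera_matrix'],p['R'],p['t']))
    x=R@o['tool_pos']+t;u,v=(K@x/x[2])[:2].astype(int)
    a.append(cv2.resize(p['color'][v-35:v+40,u-25:u+25],(400,600),interpolation=2))
save({'color':np.hstack(a)},'c6.png')
```

```text
[0.55953446 0.15218427 0.20347399] [-1.79727685e+02  8.51444357e-02 -7.59506945e+01] 0.017688592424323978 [-0.0226747  -0.76889053 -2.43764256] [0.03557355 0.17364526 0.03908565]
scene punch [(array([380.7, 220.7]), 0.49)]
scene punch_tip [(array([378.5, 239.1]), 0.58), (array([276.3, 290.9]), 0.38)]
scene tcp px [380.61896567 212.58914623]
-0.024 [379.9692711  220.21290198]
-0.074 [378.66060538 235.56926818]
side punch [(array([286.3, 229.4]), 0.62), (array([361.3, 215.5]), 0.3)]
side punch_tip [(array([359.6, 281.9]), 0.68), (array([290.6, 251.6]), 0.59)]
side tcp px [287.88895021 222.22366936]
-0.024 [288.32168799 231.57735979]
-0.074 [289.19677456 250.49248399]
wrist punch [(array([317.1, 284.7]), 0.67)]
wrist punch_tip [(array([318.6, 250.8]), 0.56)]
wrist tcp px [321.94331188 298.4759557 ]
-0.024 [321.85170325 278.32515111]
-0.074 [321.71636401 248.55508658]
```

View pics/c6.png

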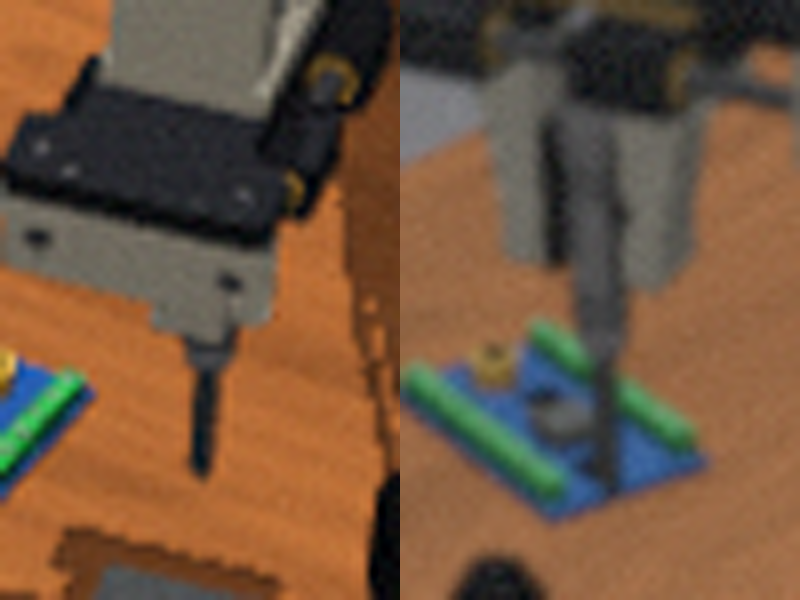

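Emit:
carry_out:
  deltas:
    - [[0.1, 0.02, 0, 0, -1], [0.3, 0.063, 0, 0, -1], [0.52, 0.11, 0, 0, -1], [0.74, 0.155, 0, 0, -1], [0.95, 0.2, 0, 0, -1]]

```text
clock: 8.65
tool_pos: [0.5653, -0.0441, 0.1999]
orientation: [179.9, -0.0, -75.9]
force: [0.3, 0.2, -1.0]
opening: 0.0181
gripper_force: 30.0
```

Emit:
carry_out:
  deltas:
    - [[0.2, 0.042, 0, 0, -1], [0.4, 0.084, 0, 0, -1], [0.55, 0.115, 0, 0, -1], [0.63, 0.132, 0, 0, -1], [0.63, 0.132, 0, 0, -1]]

```text
clock: 9.15
tool_pos: [0.5703, -0.1729, 0.1996]
orientation: [179.9, 0.0, -76.1]
force: [0.5, 1.0, -2.1]
opening: 0.0178
gripper_force: 30.0
```

Emit:
carry_out:
  deltas:
    - [[0, 0, 0, 0, -1], [0, 0, 0, 0, -1]]

```text
clock: 9.35
tool_pos: [0.5707, -0.1702, 0.2003]
orientation: [180.0, 0.0, -75.9]
force: [0.3, 0.1, -1.0]
opening: 0.0184
gripper_force: 30.0
```

```bash
cat >> h.py <<'E'
def tipbush(tag):
    o=ctrl.get_obs();p=ctrl.snapshot('wrist');save(p,tag+'.png')
    print(o['clock'],o['tool_pos'].round(4),o['orientation'].round(2),o['force'].round(2),round(o['opening'],4))
    zt=o['tool_pos'][2]-.074
    for k,z in(('punch',zt+.05),('punch_tip',zt),('bush',.082)):
        for r in ctrl.spot_point(p,k)[:2]: print(k,round(r['p'],2),np.round(r['centre'],1),atz(p,r['centre'],z).round(4))
    for q in ctrl.silhouettes(p,'punch')[:1]:
        v,u=np.nonzero(q['mask']);print('mask',q['p'],u.min(),u.max(),v.min(),v.max(),[(r,u[v==r].min(),u[v==r].max()) for r in range(v.min(),v.max(),6)])
    K,R,t=map(np.array,(p['camera_matrix'],p['R'],p['t']))
    for dz in (-.024,-.074):
        x=R@(o['tool_pos']+[0,0,dz])+t; print('expected',dz,(K@x/x[2])[:2].round(1))
    return o,p
E
python3 - <<'E'
from h import *
o,p=tipbush('j1')
u,v=318,250
save({'color':cv2.resize(p['color'][160:310,220:420],(800,600),interpolation=2)},'j1c.png')
E
```

```text
9.35 [ 0.5707 -0.1702  0.2003] [ 1.7998e+02  2.0000e-02 -7.5910e+01] [ 0.27  0.09 -0.96] 0.0184
punch 0.86 [318.1 283.9] [ 0.5706 -0.1683  0.1763]
punch_tip 0.65 [320.1 252.1] [ 0.5695 -0.1691  0.1263]
bush 0.93 [314.8 229. ] [ 0.5737 -0.1714  0.082 ]Traceback (most recent call last):
  File "<stdin>", line 2, in <module>
  File "h.py", line 35, in tipbush
    v,u=np.nonzero(q['mask']);print('mask',q['p'],u.min(),u.max(),v.min(),v.max(),[(r,u[v==r].min(),u[v==r].max()) for r in range(v.min(),v.max(),6)])
                                                                                      ~~~~~~~~~~~^^
    return umr_minimum(a, axis, None, out, keepdims, initial, where)
ValueError: zero-size array to reduction operation minimum which has no identity
```

```bash
sed -i 's/range(v.min(),v.max(),6)\]/range(v.min(),v.max(),6) if (v==r).any()]/' h.py
python3 - <<'E'
from h import *
o,p=tipbush('j1')
save({'color':cv2.resize(p['color'][160:310,220:420],(800,600),interpolation=2)},'j1c.png')
E
```

```text
9.6 [ 0.5709 -0.1704  0.2007] [-179.99   -0.    -75.89] [ 0.31 -1.02 -1.08] 0.0183
punch 0.87 [317.8 283.9] [ 0.5709 -0.1684  0.1767]
punch_tip 0.68 [316. 253.] [ 0.572  -0.1681  0.1267]
bush 0.59 [315.6 227.6] [ 0.5736 -0.1726  0.082 ]
mask 0.61 286 350 250 390 [(250, np.int64(316), np.int64(322)), (256, np.int64(313), np.int64(326)), (262, np.int64(313), np.int64(326)), (268, np.int64(312), np.int64(326)), (274, np.int64(309), np.int64(329)), (280, np.int64(304), np.int64(333)), (286, np.int64(302), np.int64(335)), (292, np.int64(301), np.int64(336)), (298, np.int64(300), np.int64(337)), (304, np.int64(300), np.int64(337)), (310, np.int64(300), np.int64(338)), (358, np.int64(288), np.int64(346)), (364, np.int64(286), np.int64(348)), (370, np.int64(286), np.int64(348)), (376, np.int64(286), np.int64(350)), (382, np.int64(286), np.int64(349)), (388, np.int64(288), np.int64(348))]
expected -0.024 [318.9 280.3]
expected -0.074 [318.7 249.9]
```

View pics/j1c.png

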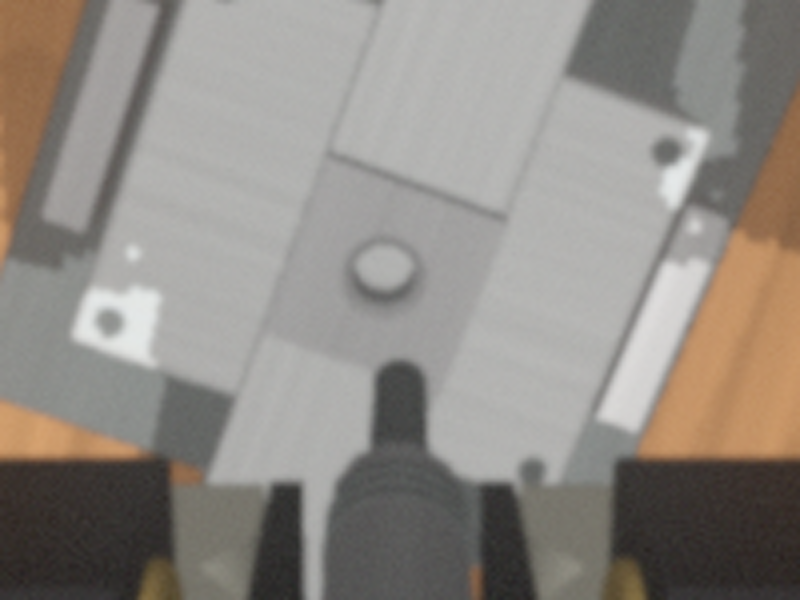

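Run:
```python
from h import *
o=ctrl.get_obs();p=ctrl.snapshot('wrist')
T=atz(p,(319.2,250.3),o['tool_pos'][2]-.074);B=atz(p,(315.6,227.4),.082)
print(T,B,o['tool_pos']); d=B-T; d[2]=0; print(d)
print(plan(o['tool_pos']+d-[0,0,.035],-75.9))
```

```text
[ 0.5703839  -0.1707896   0.12660849] [ 0.57349012 -0.17332429  0.082     ] [ 0.57076779 -0.17094216  0.20060849]
[ 0.00310622 -0.00253469  0.        ]
(array([ 1.57e-02, -1.22e-02,  1.75e-01, -1.00e-04]), np.float64(-0.05105367965582275))
```

Emit:
carry_out:
  deltas:
    - [[0.016, -0.012, 0.07, 0, -1], [0.016, -0.012, 0.14, 0, -1], [0.016, -0.012, 0.17, 0, -1], [0.016, -0.012, 0.17, 0, -1]]

```text
clock: 10.3
tool_pos: [0.5727, -0.1736, 0.1645]
orientation: [179.8, 0.1, -76.0]
force: [0.9, 0.6, -1.3]
opening: 0.0183
gripper_force: 30.0
```

Run:
```python
from h import *
o,p=tipbush('j2')
save({'color':cv2.resize(p['color'][180:300,240:400],(800,600),interpolation=2)},'j2c.png')
```

```text
10.3 [ 0.5727 -0.1736  0.1645] [ 1.7981e+02  6.0000e-02 -7.5980e+01] [ 0.94  0.6  -1.26] 0.0183
punch 0.9 [318.4 285.2] [ 0.5722 -0.1711  0.1405]
punch_tip 0.52 [320.1 254.2] [ 0.5709 -0.1712  0.0905]
bush 0.84 [317.5 248.4] [ 0.5727 -0.1719  0.082 ]
mask 0.92 286 350 250 391 [(250, np.int64(318), np.int64(321)), (256, np.int64(313), np.int64(326)), (262, np.int64(313), np.int64(326)), (268, np.int64(312), np.int64(326)), (274, np.int64(309), np.int64(328)), (280, np.int64(305), np.int64(333)), (286, np.int64(303), np.int64(335)), (292, np.int64(301), np.int64(336)), (298, np.int64(300), np.int64(337)), (304, np.int64(301), np.int64(337)), (310, np.int64(300), np.int64(337)), (358, np.int64(288), np.int64(346)), (364, np.int64(287), np.int64(349)), (370, np.int64(286), np.int64(349)), (376, np.int64(286), np.int64(350)), (382, np.int64(286), np.int64(349)), (388, np.int64(287), np.int64(348))]
expected -0.024 [318.7 280.3]
expected -0.074 [318.2 249.8]
```

View pics/j2c.png

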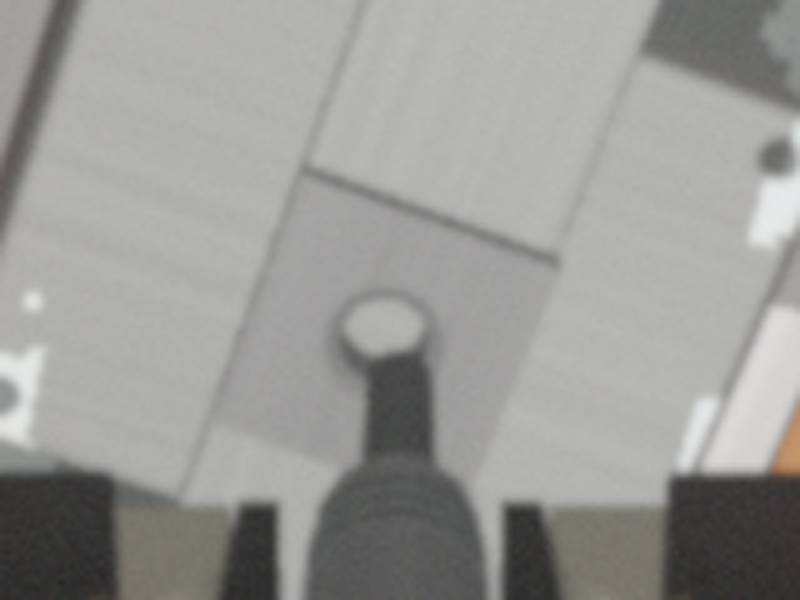

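Run:
```python
from h import *
o=ctrl.get_obs();p=ctrl.snapshot('wrist')
T=atz(p,(319.3,250.3),o['tool_pos'][2]-.074);B=atz(p,(317.1,246.3),.082)
d=B-T; d[2]=0; print(d,o['tool_pos'],o['orientation'])
print(plan(o['tool_pos']+d,-75.9))
```

```text
[0.00112419 0.00106591 0.        ] [ 0.57418831 -0.1736231   0.16706662] [-1.79951767e+02 -1.65244889e-02 -7.59503744e+01]
(array([-0.0037, -0.0068,  0.0003, -0.0001]), np.float64(-0.05092024473503898))
```

Emit:
carry_out:
  deltas:
    - [[-0.004, -0.007, 0.03, 0, -1], [-0.004, -0.007, 0.06, 0, -1], [-0.004, -0.007, 0.08, 0, -1], [-0.004, -0.007, 0.08, 0, -1], [-0.004, -0.007, 0.08, 0, -1]]

```text
clock: 11.1
tool_pos: [0.5749, -0.1726, 0.1504]
orientation: [180.0, -0.0, -76.0]
force: [0.3, -0.4, -1.4]
opening: 0.0179
gripper_force: 30.0
```

Emit:
carry_out:
  deltas:
    - [[0, 0, 0, 0, -1], [0, 0, 0, 0, -1]]

```text
clock: 11.3
tool_pos: [0.5751, -0.1725, 0.1508]
orientation: [-180.0, -0.0, -76.0]
force: [0.7, -0.1, -1.2]
opening: 0.0181
gripper_force: 30.0
```

Emit:
carry_out:
  deltas:
    - [[0, 0, 0.01, 0, -1], [0, 0, 0.02, 0, -1], [0, 0, 0.035, 0, -1], [0, 0, 0.035, 0, -1], [0, 0, 0.035, 0, -1]]

```text
clock: 11.8
tool_pos: [0.5749, -0.1725, 0.1434]
orientation: [180.0, 0.0, -76.0]
force: [1.0, -0.6, -1.2]
opening: 0.0178
gripper_force: 30.0
```

Tip at about 0.0694, no contact yet.

Emit:
carry_out:
  deltas:
    - [[0, 0, 0.01, 0, -1], [0, 0, 0.02, 0, -1], [0, 0, 0.02, 0, -1], [0, 0, 0.02, 0, -1]]

```text
clock: 12.2
tool_pos: [0.575, -0.1725, 0.1395]
orientation: [180.0, 0.0, -76.0]
force: [-0.7, 0.5, -1.5]
opening: 0.0177
gripper_force: 30.0
```

Emit:
carry_out:
  deltas:
    - [[0, 0, 0.01, 0, -1], [0, 0, 0.02, 0, -1], [0, 0, 0.02, 0, -1], [0, 0, 0.02, 0, -1]]

```text
clock: 12.6
tool_pos: [0.5749, -0.1725, 0.1355]
orientation: [180.0, 0.0, -76.0]
force: [0.4, 0.1, -2.0]
opening: 0.0184
gripper_force: 30.0
```

Emit:
carry_out:
  deltas:
    - [[0, 0, 0.01, 0, -1], [0, 0, 0.02, 0, -1], [0, 0, 0.02, 0, -1], [0, 0, 0.02, 0, -1]]

```text
clock: 13.0
tool_pos: [0.575, -0.1725, 0.1315]
orientation: [180.0, 0.0, -76.0]
force: [0.2, -0.8, -1.6]
opening: 0.0181
gripper_force: 30.0
```

Emit:
carry_out:
  deltas:
    - [[0, 0, 0.01, 0, -1], [0, 0, 0.02, 0, -1], [0, 0, 0.02, 0, -1], [0, 0, 0.02, 0, -1]]

```text
clock: 13.4
tool_pos: [0.575, -0.1725, 0.1275]
orientation: [180.0, 0.0, -76.0]
force: [0.1, 0.6, -1.2]
opening: 0.0182
gripper_force: 30.0
```

Emit:
carry_out:
  deltas:
    - [[0, 0, 0.01, 0, -1], [0, 0, 0.02, 0, -1], [0, 0, 0.02, 0, -1], [0, 0, 0.02, 0, -1]]

```text
clock: 13.8
tool_pos: [0.5752, -0.1725, 0.1237]
orientation: [-180.0, -0.0, -76.0]
force: [0.5, 0.2, -0.4]
opening: 0.0181
gripper_force: 30.0
```

Emit:
carry_out:
  deltas:
    - [[0, 0, 0.005, 0, -1], [0, 0, 0.01, 0, -1], [0, 0, 0.01, 0, -1], [0, 0, 0.01, 0, -1]]

```text
clock: 14.2
tool_pos: [0.5752, -0.1726, 0.1218]
orientation: [-180.0, -0.0, -76.0]
force: [-0.9, 0.1, 3.5]
opening: 0.0183
gripper_force: 30.0
```

Emit:
carry_out:
  deltas:
    - [[0, 0, 0.005, 0, -1], [0, 0, 0.01, 0, -1], [0, 0, 0.015, 0, -1], [0, 0, 0.015, 0, -1]]

```text
clock: 14.6
tool_pos: [0.5755, -0.1726, 0.119]
orientation: [-179.9, -0.0, -75.9]
force: [0.0, 0.2, 5.4]
opening: 0.018
gripper_force: 30.0
```

Emit:
carry_out:
  deltas:
    - [[0, 0, 0.005, 0, -1], [0, 0, 0.005, 0, -1]]

```text
clock: 14.8
tool_pos: [0.5757, -0.1727, 0.1183]
orientation: [-179.9, -0.0, -75.9]
force: [-1.5, 0.4, 7.1]
opening: 0.0183
gripper_force: 30.0
```

Emit:
carry_out:
  deltas:
    - [[0, 0, 0.005, 0, -1], [0, 0, 0.005, 0, -1]]

```text
clock: 15.0
tool_pos: [0.5758, -0.1727, 0.1175]
orientation: [-179.9, -0.1, -75.9]
force: [-0.2, 0.1, 8.6]
opening: 0.018
gripper_force: 30.0
```

Emit:
carry_out:
  deltas:
    - [[0, 0, 0.005, 0, -1], [0, 0, 0.005, 0, -1]]

```text
clock: 15.2
tool_pos: [0.576, -0.1728, 0.1167]
orientation: [-179.9, -0.1, -75.9]
force: [-0.2, -0.6, 10.6]
opening: 0.0182
gripper_force: 30.0
```

Emit:
carry_out:
  deltas:
    - [[0, 0, 0.003, 0, -1], [0, 0, 0.003, 0, -1]]

```text
clock: 15.4
tool_pos: [0.5761, -0.1728, 0.1163]
orientation: [-179.9, -0.1, -75.9]
force: [-0.8, 0.2, 10.0]
opening: 0.0183
gripper_force: 30.0
```

Emit:
carry_out:
  deltas:
    - [[0, 0, 0.003, 0, -1], [0, 0, 0.003, 0, -1]]

```text
clock: 15.6
tool_pos: [0.5762, -0.1729, 0.1159]
orientation: [-179.9, -0.1, -75.9]
force: [-1.0, -0.3, 11.4]
opening: 0.0179
gripper_force: 30.0
```

Emit:
carry_out:
  deltas:
    - [[0, 0, 0.003, 0, -1], [0, 0, 0.003, 0, -1]]

```text
clock: 15.8
tool_pos: [0.5756, -0.1726, 0.1145]
orientation: [-179.9, -0.0, -75.9]
force: [-0.8, -0.6, 6.4]
opening: 0.018
gripper_force: 30.0
```

Emit:
carry_out:
  deltas:
    - [[0, 0, -0.04, 0, -1], [0, 0, -0.12, 0, -1], [0, 0, -0.24, 0, -1], [0, 0, -0.36, 0, -1], [0, 0, -0.43, 0, -1]]

```text
clock: 16.3
tool_pos: [0.5751, -0.1724, 0.2012]
orientation: [-180.0, -0.0, -76.0]
force: [-0.1, 0.1, -2.1]
opening: 0.0182
gripper_force: 30.0
```

Emit:
carry_out:
  deltas:
    - [[0, 0, 0, 0, -1], [0, 0, 0, 0, -1]]

```text
clock: 16.5
tool_pos: [0.5744, -0.1722, 0.1988]
orientation: [180.0, 0.1, -76.0]
force: [-0.5, 0.5, -2.8]
opening: 0.0185
gripper_force: 30.0
```

Run:
```python
from h import *
o,p=tipbush('k1')
# hole target TCP when gripped, measured settled: (.55845,.15158)
print(plan((.5585,.1516,.20),-76))
```

```text
16.5 [ 0.5744 -0.1722  0.1988] [ 1.7995e+02  6.0000e-02 -7.5980e+01] [-0.53  0.54 -2.76] 0.0185
punch 0.68 [317.3 285.5] [ 0.5744 -0.1694  0.1748]
punch_tip 0.82 [322.  253.5] [ 0.5718 -0.1705  0.1248]
bush 0.61 [322.6 232.4] [ 0.5714 -0.1727  0.082 ]
mask 0.86 286 349 250 390 [(250, np.int64(317), np.int64(321)), (256, np.int64(313), np.int64(326)), (262, np.int64(313), np.int64(326)), (268, np.int64(312), np.int64(326)), (274, np.int64(309), np.int64(328)), (280, np.int64(304), np.int64(332)), (286, np.int64(302), np.int64(334)), (292, np.int64(301), np.int64(336)), (298, np.int64(301), np.int64(336)), (304, np.int64(301), np.int64(336)), (310, np.int64(300), np.int64(336)), (358, np.int64(288), np.int64(346)), (364, np.int64(287), np.int64(348)), (370, np.int64(286), np.int64(349)), (376, np.int64(286), np.int64(349)), (382, np.int64(286), np.int64(349)), (388, np.int64(288), np.int64(348))]
expected -0.024 [318.8 280.2]
expected -0.074 [318.5 249.8]
(array([-1.5912e+00, -3.1540e-01, -7.0000e-03,  1.0000e-04]), np.float64(0.03792952826590579))
```

Emit:
carry_out:
  deltas:
    - [[-0.1, -0.02, 0, 0, -1], [-0.3, -0.06, 0, 0, -1], [-0.52, -0.103, 0, 0, -1], [-0.74, -0.147, 0, 0, -1], [-0.95, -0.188, 0, 0, -1]]

```text
clock: 17.25
tool_pos: [0.5649, 0.0226, 0.1993]
orientation: [180.0, -0.0, -76.0]
force: [0.1, 0.1, -1.7]
opening: 0.018
gripper_force: 30.0
```

Emit:
carry_out:
  deltas:
    - [[-0.2, -0.04, 0, 0, -1], [-0.4, -0.08, 0, 0, -1], [-0.55, -0.11, 0, 0, -1], [-0.64, -0.127, 0, 0, -1], [-0.64, -0.127, 0, 0, -1]]

```text
clock: 17.75
tool_pos: [0.5588, 0.1533, 0.1992]
orientation: [180.0, -0.0, -75.8]
force: [0.3, -0.6, -1.3]
opening: 0.0184
gripper_force: 30.0
```

Emit:
carry_out:
  deltas:
    - [[0, 0, 0, 0, -1], [0, 0, 0, 0, -1], [0, 0, 0, 0, -1]]

```text
clock: 18.05
tool_pos: [0.559, 0.1503, 0.1997]
orientation: [180.0, -0.0, -76.0]
force: [0.7, -0.8, -1.3]
opening: 0.0182
gripper_force: 30.0
```

Run:
```python
from h import *
p=look('s1',['stand_hole','punch_tip'])
o=ctrl.get_obs();print(o['tool_pos'],plan((.5585,.1516,.145),-76))
```

```text
18.05 [0.559  0.1503 0.1997] [ 1.7999e+02 -1.0000e-02 -7.6030e+01] [ 0.68 -0.85 -1.35]
stand_hole 0.98 [317.8 227.8] at z: [0.5586 0.1538 0.056 ]
punch_tip 0.7 [320.6 250.7] at z: [0.5521 0.1711 0.056 ]
[0.55906914 0.15057561 0.19982918] (array([-0.0057,  0.0015,  0.2741, -0.    ]), np.float64(-0.01775290044813005))
```

Emit:
carry_out:
  deltas:
    - [[-0.006, 0.0015, 0.1, 0, -1], [-0.006, 0.0015, 0.2, 0, -1], [-0.006, 0.0015, 0.27, 0, -1], [-0.006, 0.0015, 0.27, 0, -1], [-0.006, 0.0015, 0.27, 0, -1]]

```text
clock: 18.7
tool_pos: [0.5586, 0.1521, 0.1461]
orientation: [180.0, -0.0, -76.0]
force: [-0.1, -0.0, -0.9]
opening: 0.0178
gripper_force: 30.0
```

Emit:
carry_out:
  deltas:
    - [[0, 0, 0, 0, -1], [0, 0, 0, 0, -1]]

```text
clock: 18.9
tool_pos: [0.5589, 0.1526, 0.1468]
orientation: [-179.9, 0.0, -76.0]
force: [0.0, 0.5, -2.1]
opening: 0.0181
gripper_force: 30.0
```

Run:
```python
from h import *
p=look('s2',['stand_hole','punch_tip'])
o=ctrl.get_obs();print(o['tool_pos'])
print('tip',atz(p,(319.3,250.3),o['tool_pos'][2]-.074))
save({'color':cv2.resize(p['color'][180:300,240:400],(800,600),interpolation=2)},'s2c.png')
```

```text
18.9 [0.5589 0.1526 0.1468] [-1.7991e+02  2.0000e-02 -7.5960e+01] [ 0.03  0.52 -2.1 ]
stand_hole 0.91 [315.4 244.1] at z: [0.5607 0.1543 0.056 ]
punch_tip 0.65 [320.7 253.1] at z: [0.556  0.1594 0.056 ]
[0.55858864 0.15248239 0.14630423]
tip [0.55854328 0.15293115 0.07230423]
```

View pics/s2c.png

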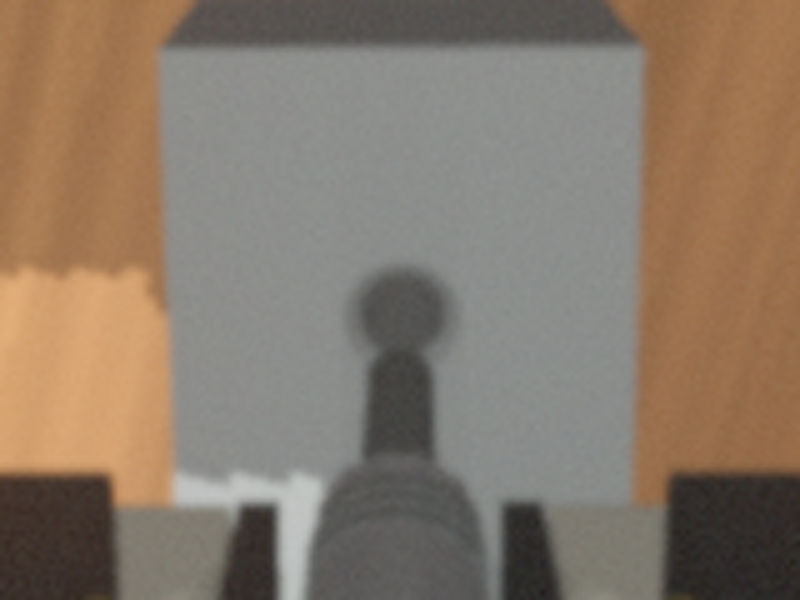

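Emit:
carry_out:
  deltas:
    - [[0.003, 0, 0.04, 0, -1], [0.003, 0, 0.08, 0, -1], [0.003, 0, 0.11, 0, -1], [0.003, 0, 0.11, 0, -1]]

```text
clock: 19.45
tool_pos: [0.5577, 0.1514, 0.1222]
orientation: [179.9, -0.0, -76.0]
force: [-0.5, 0.1, -1.0]
opening: 0.018
gripper_force: 30.0
```

Tip is 8 mm into the hole without force; continue.

Emit:
carry_out:
  deltas:
    - [[0, 0, 0.05, 0, -1], [0, 0, 0.1, 0, -1], [0, 0, 0.15, 0, -1], [0, 0, 0.19, 0, -1], [0, 0, 0.19, 0, -1]]

```text
clock: 19.95
tool_pos: [0.5576, 0.1513, 0.0841]
orientation: [179.8, -0.0, -76.0]
force: [-0.5, -0.6, -1.1]
opening: 0.0184
gripper_force: 30.0
```

Emit:
carry_out:
  deltas:
    - [[0, 0, 0, 0, -1], [0, 0, 0, 0, -1]]

```text
clock: 20.15
tool_pos: [0.5589, 0.1519, 0.0862]
orientation: [-180.0, 0.0, -75.9]
force: [-0.4, -0.6, -1.9]
opening: 0.018
gripper_force: 30.0
```

Emit:
carry_out:
  deltas:
    - [[0, 0, 0.01, 0, -1], [0, 0, 0.02, 0, -1], [0, 0, 0.024, 0, -1], [0, 0, 0.024, 0, -1], [0, 0, 0.024, 0, -1]]

```text
clock: 20.65
tool_pos: [0.5585, 0.1518, 0.081]
orientation: [-180.0, 0.0, -76.0]
force: [0.4, 0.8, -2.2]
opening: 0.0181
gripper_force: 30.0
```

Emit:
carry_out:
  deltas:
    - [[0, 0, 0.004, 0, -1], [0, 0, 0.004, 0, -1], [0, 0, 0.004, 0, -1]]

```text
clock: 20.95
tool_pos: [0.5587, 0.1519, 0.0805]
orientation: [-180.0, 0.0, -76.0]
force: [-0.2, -0.1, 1.7]
opening: 0.0181
gripper_force: 30.0
```

Emit:
carry_out:
  deltas:
    - [[0, 0, 0, 0, 0.2], [0, 0, 0, 0, 0.5], [0, 0, 0, 0, 1], [0, 0, 0, 0, 1], [0, 0, 0, 0, 1]]

```text
clock: 21.45
tool_pos: [0.5585, 0.1518, 0.0801]
orientation: [180.0, -0.0, -76.0]
force: [0.7, 0.2, -0.4]
opening: 0.0526
gripper_force: 0.0
```

Emit:
carry_out:
  deltas:
    - [[0, 0, 0, 0, 1], [0, 0, 0, 0, 1], [0, 0, 0, 0, 1], [0, 0, 0, 0, 1], [0, 0, 0, 0, 1]]

```text
clock: 21.95
tool_pos: [0.5585, 0.1518, 0.0802]
orientation: [180.0, -0.0, -76.0]
force: [0.1, 1.3, 0.1]
opening: 0.0872
gripper_force: 0.0
```

Emit:
carry_out:
  deltas:
    - [[0, 0, -0.1, 0, 1], [0, 0, -0.3, 0, 1], [0, 0, -0.5, 0, 1], [0, 0, -0.5, 0, 1], [0, 0, -0.5, 0, 1]]

```text
clock: 22.45
tool_pos: [0.5589, 0.1521, 0.1813]
orientation: [-179.9, 0.1, -76.0]
force: [0.1, 0.1, -0.8]
opening: 0.0873
gripper_force: 0.0
```

Emit:
carry_out:
  deltas:
    - [[0, 0, 0, 0, 1], [0, 0, 0, 0, 1], [0, 0, 0, 0, 1]]

```text
clock: 22.75
tool_pos: [0.5581, 0.1515, 0.1791]
orientation: [179.9, -0.0, -76.0]
force: [0.1, -0.6, 0.4]
opening: 0.0874
gripper_force: 0.0
```

Run:
```python
from h import *
p=look('f',['punch','stand_hole','driver'])
g=p['color'].astype(int)[255:300,290:345]
m=(g[...,0]-g[...,2]>40);v,u=np.nonzero(m);print('pin px',u.mean()+290,v.mean()+255,len(u)); 
print(atz(p,(u.mean()+290,v.mean()+255),.138))
a=cv2.imread('pics/w4.png')[255:300,290:345,::-1].astype(int);v,u=np.nonzero(a[...,0]-a[...,2]>40);print('before (z .1777)',u.mean()+290,v.mean()+255,len(u))
```

```text
22.75 [0.5581 0.1515 0.1791] [ 1.7989e+02 -4.0000e-02 -7.5960e+01] [ 0.13 -0.61  0.36]
punch 0.61 [315.8 236.1] at z: [0.5587 0.1563 0.056 ]
punch 0.42 [318.7 318.2] at z: [0.5409 0.2187 0.056 ]
stand_hole 0.75 [318.6 235.8] at z: [0.5568 0.1556 0.056 ]
driver 0.79 [319.  319.2] at z: [0.5405 0.2194 0.056 ]
driver 0.66 [426.4 349.8] at z: [0.4528 0.2245 0.056 ]
driver 0.57 [267.8 411.5] at z: [0.5609 0.3097 0.056 ]
pin px 317.55172413793105 271.2413793103448 87
[0.55825727 0.15321824 0.138     ]
before (z .1777) 316.6222222222222 272.5 90
```

The pin sits at the same place and size in the image as before the pick, so the punch is upright and fully home. I'm handing in the job.

```bash
python3 -c "
from plant import ctrl
print(ctrl.close_job())"
```

```text
the job is handed in; nothing more can be done
None
```

I pressed the punch through the bush until it tripped (highest reading about 11.4 N, then it fell to 6.4 N) and eased off at once. It is back in its stand hole, upright and released, and I handed the job in at about 23 s; no verdict came back.

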